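# Calibrate the weighing platform

### The arm

A 7-joint arm with a two-finger parallel gripper is mounted at the origin on a cart in front of the work surface, level with it; the furniture and walls round the work are solid. World frame = base frame: x ahead of the robot, y to its left, z up, the work surface at z = 0. Lengths are in mm, angles in rad, forces in N, time in s.
With the tool pointing down it reaches from about 425 to 975 mm from the base axis. Payload 16.7 kg.
Tool frame: the origin (TCP) lies midway between the tips of the shut fingers; the grasp point (between the pads) lies 19 mm behind it (robot.grasp_offset is the distance from the TCP to the grasp point, in mm); z points along the fingers, y is the line along which they close (so a half turn about z gives the same grasp; the last joint's range is limited). The gripper opens to 85 mm and grips with 20 to 120 N. Pads are 22 mm wide; open, the fingers measure 114 mm over their backs; the gripper's body (76 mm by 85 mm) begins 54 mm behind the grasp point. The pads swing forward as they close: fully open they stand 13 mm farther back than shut.
Start: joints at [-1.29, 0.426, 0.074, 1.606, -0.034, 1.111, -0.067], TCP at [281.879, 613.287, 231.302] pointing down, gripper open.
Joint ranges: [-2.85, 2.85], [-0.5, 2.14], [-1.23, 1.37], [0.21, 2.46], [-1.02, 4.16], [0.16, 2.05], [-2.73, 2.73]. Speed limits (rad/s): [1.89, 1.89, 2.39, 2.39, 3.01, 3.01, 3.01].

### API

Orientations are given as a 3x3 rotation matrix whose columns are the frame's x, y, z axes.
In Python, from workcell import status, optics, order, robot gives the robot as it stands. The module is installed in compiled form; this text tells all that it offers.
- The arm moves only by the tool arm_command, never from a script. Its arguments are lists of equal length, an entry for each row: "dr": the turn, a rotation vector about the tool's x, y, z in degrees, a list of three; "dp": the shift along the tool's x, y, z in cm, a list of three; "grip": the gripper command: -1 is shut, 1 is fully open, values between are in proportion. A call has 1 to 5 rows; each row is the pose to reach, as a shift and turn from the pose commanded when the call began, along the tool's axes at that moment; what a row does not reach only later rows make up. A row lasts 1/12 s, in which the tool goes at most 41.7 mm and 7.16 degrees, less where a joint would pass 70% of its speed; a pose out of reach is approached as far as the arm can. A call with a gripper value outside its range is refused whole. The fingers move at their own pace and stop on an object; the grip force is fixed at half the most. Time passes only in rows, so rows that repeat a pose let the fingers close. It gives the time, the measured TCP pose, the force, the opening and the grip force at its end, in the units of the state.
- status.sense(): the state, without advancing time (a new reading comes with each control period).
- optics.camera(name): name is "side" or "top" or "wrist"; returns the picture (400x640x3 uint8, blue, green, red); there is no depth.
- optics.camera_info(name): a dict with "fx", "fy", "cx", "cy" (pixels), "extrinsics" (4x4, takes a point from world to camera coordinates); the wrist camera has in their place "T_tool_cam" (4x4, takes a point from camera to tool coordinates, whose origin is the TCP and whose axes are the flange's). Camera axes: x right, y down, z forward; pixel columns grow to the right and rows downward; lengths in mm; the calibration is good to about 2 mm. A picture is of the moment at which its call begins: read the wrist's pose just before it. camera_info takes no time and is no camera call.
- order.close_job(): hands the job in; it is judged then, once.
Trained networks look in the newest picture that a camera, given by its name, has taken for a name from the list of things; names that differ only in an ending like _2 or _b are one class to them, and where a whole thing is asked for, a point or a joint stands for the part that bears it (a point fixed in the world has none). Each returns a list of dicts, best first, with "score" (0 to 1); they miss things now and then, are a little off and sometimes report something else, mostly with a low value. They report only what shows in the picture. A call takes as long as a camera call.
- optics.boxes_of(camera, thing): "pixel" ([column, row] in pixels, amid what is visible of it).
- optics.outline_of(camera, thing): "pixels" (400x640 bool, what is visible of it) and "pixel" ([column, row] in pixels, amid what is visible of it).
The state is a dict: "time": time; "joint_positions": joint angles; "qd": joint speeds; "joint_torque": joint torques, N m; "tcp_pos": TCP position; "tool_rot": TCP orientation; "wrist_force": force on the tool from outside, world axes, zero at the start; "ft_torque": the same for the moment, N m; "grip_width": opening from 0.0 (shut) to 1.0 (fully open); "gripper_force": force on a finger pad.
Only numpy, scipy, OpenCV 4.12 (cv2) and the standard library are available. Lean on these libraries where they do the work, as an engineer would, in place of code of your own. Each camera call takes 0.05 s, during which the arm holds its last target. There are 200 camera calls.

### The job

Calibrate the weighing platform: slide the flat brass check mass along the platform, without lifting it off, until it sits centred and square on the inset metal pan, and let go of it. Then take the stylus from its stand, reach its pin down through the round hole in the top of the indicator box and press the recessed button fully down; finish with the stylus still in the gripper, holding the button down. Leave the tin, the large brass weight and the stopwatch where they are.

Things in the scene. Friction and masses are not known exactly. Their poses are not given: they have to be found in the camera images.
- platform: Low grey weighing platform, fixed to the worktop, 130 mm along its x, 290 mm along its y, flat smooth top 14 mm above its origin (centre of its underside, on the worktop). A bright metal pan, 80 x 114 mm with a thin black border, is set flush in its +y half (the left half as the robot sees it); there is no step.
- pan (a point): Centre of the pan, on the top face of the platform, 75 mm from the platform's origin along its +y; axes parallel to the platform's.
- check_mass: Flat brass slab, 56 mm along its x, 90 mm along its y, 14 mm thick, 0.4 to 0.7 kg, lying loose on the -y (right) half of the platform's top. Origin at the centre of its underside. It fits the pan lengthwise along y (either way round) with 12 mm of pan showing on every side.
- stand: Fixed aluminium block, 44 x 44 mm and 60 mm high, on a 64 mm square foot plate 6 mm high, with a vertical through hole 10 mm in diameter in its middle. Origin at the centre of its underside.
- stylus: Steel pin with a handle, hanging loose and upright in the stand, 60 g. Origin at the pin's lower tip, z up along the pin. Pin 6 mm in diameter from z = 0 to 50 mm; collar 24 mm in diameter from 50 to 56 mm, which rests on the stand's top; round black handle 16 mm in diameter from 56 to 108 mm (top). At the start the tip is 10 mm above the worktop; lift it 50 mm to clear the stand.
- indicator: White indicator box, fixed, 80 mm along its x, 112 mm along its y, 58 mm high, with a display and flat dummy keys on its top (they do not move) and one round hole beside the display. Origin at the centre of its underside.
- aperture (a point): Centre of the mouth of the round hole, level with the box's top, 14 mm along the box's +x and 34 mm along its -y from its middle. The hole is vertical, 14 mm in diameter. The button's top lies 22 mm below the mouth.
- cal_button (a joint): Travel of the recessed button (white cap 12 mm in diameter, on the axis of the hole), m: 0 is up, 0.006 fully down; spring force from 1.4 N at the top to 5.6 N fully down; it springs back when let go.
- drop_weight_rig: Obstacle, not used: a fixed testing rig behind the indicator box, always in the same place. Round foot about 300 mm across; two upright columns 21 mm in diameter, 153 mm apart along its y, rise to 0.92 m above the worktop. Origin at the centre of its underside. Arms that cross between left and right must pass in front of the columns (nearer the robot).
- tin_1: Open aluminium tin, 62 mm across, 41 mm high, standing near the front left edge of the worktop. Bystander. Origin at the centre of its underside.
- weight_500g: Largest of three brass weights at the front right, 38 mm across, 52 mm high. Bystander. Origin at the centre of its underside.
- stopwatch: Black round stopwatch, 74 x 61 x 17 mm, lying to the left of the indicator box. Bystander. Origin at the centre of its underside.

How it is judged (in metres and radians):
On the way, in this order (a step that is already met when the one before it is completed fails the run):
1. the check mass lies centred and square on the pan, let go (x of check_mass in the frame of pan between -0.012 and 0.012 m and y of check_mass in the frame of pan between -0.012 and 0.012 m and z of check_mass in the frame of pan below 0.003 m and angle between check_mass's own z axis and vertical below 0.05 rad and angle between the y axis of check_mass and the y axis of platform, either way round below 0.2 rad and contact force between the fingers and check_mass below 0.3 N), for 0.3 s.
2. the recessed button is held down with the stylus (value of joint cal_button above 0.004 m and horizontal distance between stylus and aperture below 0.006 m and z of stylus in the frame of aperture below -0.022 m and contact force between the fingers and stylus above 1 N), for 0.3 s.
At the end, for the whole second after the job is handed in: The check mass lies flat on the pan, let go, its centre within 12 mm of the pan's centre along each side and turned less than 0.2 rad from it; the gripper holds the stylus, whose tip is in the hole, and the button is at least 4 of its 6 mm down (all of step 1 and all of step 2); the arm keeps its last pose, push and grip.
It fails at once if the check mass was lifted off the platform (more than 8 mm) (z of check_mass in the frame of pan above 0.008 m).
It fails at once if the tin was moved more than 30 mm (distance of tin_1 from where it was at the start of the episode above 0.03 m).
It fails at once if the brass weight was moved more than 30 mm (distance of weight_500g from where it was at the start of the episode above 0.03 m).
It fails at once if the stopwatch was moved more than 30 mm (distance of stopwatch from where it was at the start of the episode above 0.03 m).
It also fails if it takes over 61 s, if anything falls off the work surface, if the arm or the gripper's body presses on something with over 40 N, if the wrist force passes 120 N, or if a joint passes its speed limit or range.

## Working session

There is one attempt and no reset: what is moved stays moved. The work goes in short steps, Python scripts to look and compute and a tool call to move; the robot and the scene stay as the last step left them, time stands still between calls to the robot, and variables do not carry over. Pictures are saved under pics/ and viewed, at most 10 in all, crops included, and the job is handed in when it is done.

Besides the shell and the picture viewer there is one more tool, called after "Call:" by a JSON object that holds its "op" and its "data". arm_command: Moves the arm, as the interface text tells. Its arguments: {"type":"object","properties":{"dr":{"type":"array"},"dp":{"type":"array"},"grip":{"type":"array"}},"required":["dr","dp","grip"]}

```bash
mkdir -p pics
cat > h.py <<'E'
import numpy as np, cv2
from workcell import status, optics, order, robot
def snap(n,f):
    im=optics.camera(n); cv2.imwrite('pics/'+f,im); return im
def ray(n,px,st=None):
    c=optics.camera_info(n); d=np.array([(px[0]-c['cx'])/c['fx'],(px[1]-c['cy'])/c['fy'],1.])
    if n=='wrist':
        T=np.array(c['T_tool_cam']); R=np.array(st['tool_rot']); p=np.array(st['tcp_pos'])
        return p+R@T[:3,3], R@T[:3,:3]@d
    E=np.array(c['extrinsics']); return -E[:3,:3].T@E[:3,3], E[:3,:3].T@d
def onz(n,px,z,st=None):
    o,d=ray(n,px,st); return o+d*(z-o[2])/d[2]
def tri(rs):
    A=0;b=0
    for o,d in rs:
        d=d/np.linalg.norm(d);P=np.eye(3)-np.outer(d,d);A=A+P;b=b+P@o
    x=np.linalg.solve(A,b); return x,[np.linalg.norm(np.cross(x-o,d/np.linalg.norm(d))) for o,d in rs]
def proj(n,X,st=None):
    c=optics.camera_info(n)
    if n=='wrist':
        T=np.array(c['T_tool_cam']); p=np.array(st['tool_rot']).T@(np.array(X)-st['tcp_pos']); q=T[:3,:3].T@(p-T[:3,3])
    else:
        E=np.array(c['extrinsics']); q=E[:3,:3]@X+E[:3,3]
    return np.array([q[0]/q[2]*c['fx']+c['cx'],q[1]/q[2]*c['fy']+c['cy']])
E
python3 - <<'E'
from h import *
np.set_printoptions(precision=3,suppress=True)
s=status.sense(); print(s['tcp_pos'],s['tool_rot'],s['time'],s['grip_width'])
for n in ['top','side','wrist']:
    im=snap(n,n+'0.png'); c=optics.camera_info(n); print(n,c)
    for t in ['check_mass','stylus','stand','indicator','platform','cal_button'][:6 if n!='wrist' else 0]:
        r=optics.outline_of(n,t)[:2]
        print(n,t,[(round(q['score'],2),np.round(q['pixel']),int(q['pixels'].sum())) for q in r])
        if r: np.save(f'm_{n}_{t}.npy',r[0]['pixels'])
a=np.hstack([cv2.imread('pics/top0.png')]);
E
```

```text
[281.721 612.951 230.617] [[-0.909  0.418 -0.   ]
 [ 0.418  0.909 -0.001]
 [-0.    -0.001 -1.   ]] 0.0 1.0024278139320035
top {'fx': 481.30844660348146, 'fy': 481.30844660348146, 'cx': 309.3358076929941, 'cy': 201.59898800336248, 'extrinsics': array([[  -0.125,   -0.992,   -0.004,   27.062],
       [  -0.946,    0.121,   -0.301,  502.857],
       [   0.299,   -0.034,   -0.953, 1483.35 ],
       [   0.   ,    0.   ,    0.   ,    1.   ]])}
top check_mass [(0.74, array([382., 213.]), 467)]
top stylus [(0.4, array([353., 156.]), 70)]
top stand [(0.7, array([351., 162.]), 311)]
top indicator [(0.75, array([277., 236.]), 1015), (0.65, array([355., 158.]), 46)]
top platform [(0.79, array([357., 208.]), 2818)]
top cal_button [(0.45, array([458., 218.]), 138)]
side {'fx': 361.2876659888424, 'fy': 361.2876659888424, 'cx': 328.4641871251677, 'cy': 203.93572036272778, 'extrinsics': array([[   0.997,   -0.081,   -0.009, -506.527],
       [  -0.039,   -0.382,   -0.923,   61.671],
       [   0.071,    0.921,   -0.384, 1131.396],
       [   0.   ,    0.   ,    0.   ,    1.   ]])}
side check_mass [(0.96, array([314., 258.]), 511)]
side stylus []
side stand [(0.55, array([384., 238.]), 577)]
side indicator [(0.71, array([299., 197.]), 773)]
side platform [(0.72, array([327., 250.]), 2345)]
side cal_button [(0.41, array([291., 172.]), 163)]
wrist {'fx': 290.3048037011939, 'fy': 290.3048037011939, 'cx': 320.5403891913272, 'cy': 206.38980910974553, 'T_tool_cam': array([[  -0.001,   -0.962,   -0.273,   67.737],
       [   1.   ,   -0.001,    0.002,   -0.828],
       [  -0.002,   -0.273,    0.962, -142.755],
       [   0.   ,    0.   ,    0.   ,    1.   ]])}
```

View pics/top0.png

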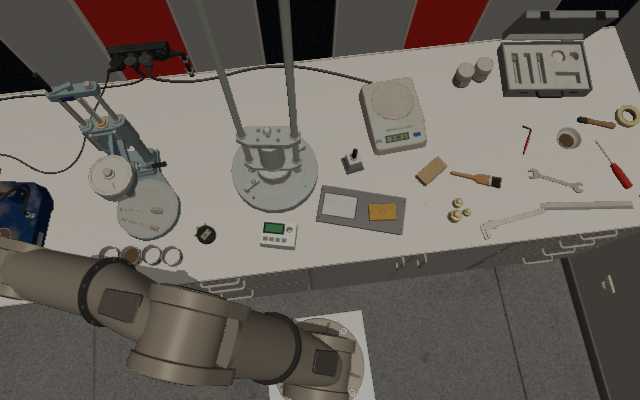

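View pics/side0.png

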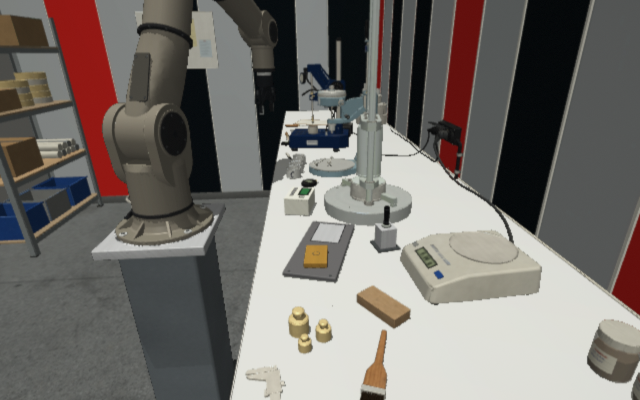

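The top view shows the mass at about (382,212), the pan at (340,206), the stand with stylus at (352,160) and the indicator at (279,235). The side view agrees with this: mass (315,257), stylus handle (387,215), indicator (300,200).

```bash
python3 - <<'E'
from h import *
np.set_printoptions(precision=1,suppress=True)
def fit(n,t,z):
    m=np.load(f'm_{n}_{t}.npy').astype(np.uint8); k,l,s,c=cv2.connectedComponentsWithStats(m)
    m=(l==1+np.argmax(s[1:,4]))
    ys,xs=np.nonzero(m); P=np.array([onz(n,(x,y),z)[:2] for x,y in zip(xs,ys)],np.float32)
    return cv2.minAreaRect(P)
for t,z in [('check_mass',28),('platform',14),('indicator',58),('stand',60)]:
    for n in ['top','side']: print(t,n,fit(n,t,z))
for t,a,b in [('mass',(382.5,212),(314.5,256)),('stylus top',(354.5,150.5),(387,206.5))]:
    print(t,tri([ray('top',a),ray('side',b)]))
print('rig',onz('top',(275,178),20),'stopwatch',onz('top',(206,233),10),'weight',onz('top',(456,213),40),'pan',onz('top',(340,206),14), 'tin', onz('top',(173,256),30))
E
python3 -c "
import cv2
a=cv2.imread('pics/top0.png')[140:260,190:420]; cv2.imwrite('pics/c.png',cv2.resize(a,None,fx=3.4,fy=3.4,interpolation=2))"
```

```text
check_mass top ((451.105224609375, -276.27593994140625), (92.59602355957031, 62.372039794921875), 82.74462127685547)
check_mass side ((453.69439697265625, -284.61474609375), (105.02009582519531, 56.30842208862305), 84.7043685913086)Traceback (most recent call last):
  File "<stdin>", line 9, in <module>
  File "<stdin>", line 6, in fit
  File "h.py", line 12, in onz
    o,d=ray(n,px,st); return o+d*(z-o[2])/d[2]
        ~~~^^^^^^^^^
  File "h.py", line 6, in ray
    c=optics.camera_info(n); d=np.array([(px[0]-c['cx'])/c['fx'],(px[1]-c['cy'])/c['fy'],1.])
ValueError: time passes only in moves, steps and waits
```

View pics/c.png

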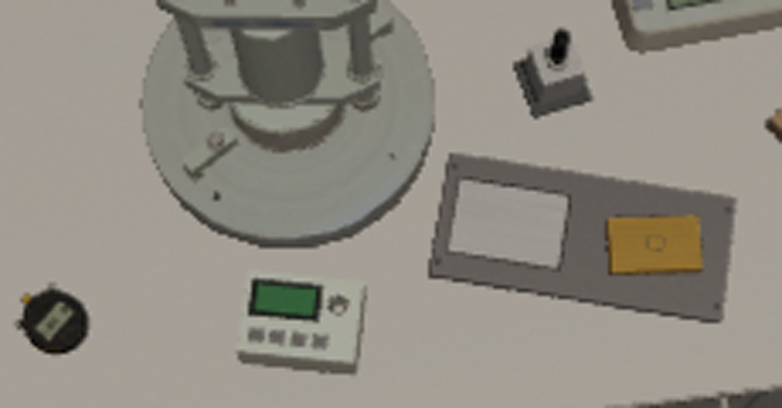

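The crop shows the hole at full-image (289.4,229.7), the handle top at (355,150.3), the pan corners at crop (460,180), (568,194), (556,268) and (448,252), and the mass centre at crop (655,244).

```bash
sed -i 's/^def snap/import functools\noptics_info=functools.lru_cache(None)(optics.camera_info)\ndef snap/; s/c=optics.camera_info(n)/c=optics_info(n)/' h.py
python3 - <<'E'
from h import *
np.set_printoptions(precision=1,suppress=True)
def fit(n,t,z):
    m=np.load(f'm_{n}_{t}.npy').astype(np.uint8); k,l,s,c=cv2.connectedComponentsWithStats(m)
    m=(l==1+np.argmax(s[1:,4]))
    ys,xs=np.nonzero(m); P=np.array([onz(n,(x,y),z)[:2] for x,y in zip(xs,ys)],np.float32)
    return cv2.minAreaRect(P)
for t,z in [('check_mass',28),('platform',14),('indicator',58),('stand',60)]:
    for n in ['top','side']: print(t,n,fit(n,t,z))
for t,a,b in [('mass',(382.5,212),(314.5,256)),('stylus top',(355,150.3),(387,206.5))]:
    print(t,*tri([ray('top',a),ray('side',b)]))
f=lambda u,v:(u/3.4+190-.35,v/3.4+140-.35)
print('pan',[onz('top',f(*p),14)[:2] for p in [(460,180),(568,194),(556,268),(448,252)]])
print('plat',[onz('top',f(*p),14)[:2] for p in [(450,155),(735,198),(720,321),(430,276)]])
print('masstop',[onz('top',f(*p),28)[:2] for p in [(608,217),(699,216),(701,269),(610,273)]])
print('hole',onz('top',f(338,305),58),'styl',onz('top',f(561,35),118))
print('rig',onz('top',(275,178),20),'stopwatch',onz('top',(206,233),10),'weight',onz('top',(456,213),40), 'tin', onz('top',(173,256),30))
E
```

```text
check_mass top ((451.105224609375, -276.27593994140625), (92.59602355957031, 62.372039794921875), 82.74462127685547)
check_mass side ((453.69439697265625, -284.61474609375), (105.02009582519531, 56.30842208862305), 84.7043685913086)
platform top ((473.4338073730469, -209.35324096679688), (292.33477783203125, 136.21749877929688), 73.07686614990234)
platform side ((474.18328857421875, -214.7883758544922), (304.0625, 133.6857452392578), 72.90381622314453)
indicator top ((410.92333984375, 75.45155334472656), (116.46467590332031, 94.14089965820312), 76.61422729492188)
indicator side ((414.69818115234375, 14.546531677246094), (240.49267578125, 97.47331237792969), 87.49527740478516)
stand top ((629.0514526367188, -198.3853759765625), (72.30956268310547, 66.28780364990234), 10.390676498413086)
stand side ((628.1668090820312, -262.449462890625), (148.69192504882812, 66.17707824707031), 79.79891967773438)
mass [ 451.9 -276.3   21.8] [np.float64(0.8228980582496636), np.float64(0.8228980582497023)]
stylus top [ 645.7 -205.   117. ] [np.float64(0.32308581519662033), np.float64(0.32308581519660984)]
pan [array([547.4, -95.4]), array([ 519.2, -200.3]), array([ 445. , -176.7]), array([474.6, -73.5])]
plat [array([575., -89.]), array([ 494. , -364.6]), array([ 372. , -326.8]), array([452.6, -52.8])]
masstop [array([ 486.3, -233.7]), array([ 476. , -322.6]), array([ 422.5, -314.9]), array([ 429.7, -226.3])]
hole [423.5  39.5  58. ] styl [ 646.3 -203.9  118. ]
rig [619.3  67.5  20. ] stopwatch [458.3 315.7  10. ] weight [ 413.8 -512.4   40. ] tin [389.9 422.5  30. ]
```

```bash
cat > plan.py <<'E'
# usage: plan.py yaw0 x y z  x,y,z,yaw ...  (yaw = world heading of tool y, deg; mm); prints dp(cm) and dr z (deg) per leg
import sys, numpy as np
a=sys.argv; yaw=float(a[1]); p=np.array(list(map(float,a[2:5])))
for w in a[5:]:
    x,y,z,yw=map(float,w.split(',')); q=np.array([x,y,z]); d=q-p; c,s=np.cos(np.radians(yaw)),np.sin(np.radians(yaw))
    print(np.round([(-s*d[0]+c*d[1])/10,(c*d[0]+s*d[1])/10,-d[2]/10],2),'rz',round(yaw-yw,1),'rows',round(max(np.linalg.norm(d)/41.7,abs(yaw-yw)/7.16),1)); p=q;yaw=yw
E
python3 plan.py 65.3 281.7 613 230.6 360,470,240,45 430,290,240,25 450,120,240,0 440,45,240,-6 445,-140,240,-6 454,-274,240,-6
```

```text
[-13.09  -9.72  -0.94] rz 20.3 rows 3.9
[-17.68  -7.78  -0.  ] rz 20.0 rows 4.6
[-16.25  -5.37  -0.  ] rz 25.0 rows 4.1
[-7.5 -1.  -0. ] rz 6.0 rows 1.8
[-18.35   2.43  -0.  ] rz 0.0 rows 4.4
[-13.23   2.3   -0.  ] rz 0.0 rows 3.2
```

Call:
{"op": "arm_command", "data": {"dr": [[0,0,20.3],[0,0,20.3],[0,0,20.3],[0,0,20.3],[0,0,20.3]], "dp": [[-13.1,-9.7,-0.9],[-13.1,-9.7,-0.9],[-13.1,-9.7,-0.9],[-13.1,-9.7,-0.9],[-13.1,-9.7,-0.9]], "grip": [1,1,1,1,1]}}

```text
time: 1.17
tcp_pos: [365.4, 463.6, 241.3]
tool_rot: [[-0.701, 0.713, 0.002], [0.713, 0.701, -0.001], [-0.002, 0.001, -1.0]]
wrist_force: [1.4, 0.9, 1.2]
grip_width: 0.999
gripper_force: 0.0
```

Call:
{"op": "arm_command", "data": {"dr": [[0,0,20],[0,0,20],[0,0,20],[0,0,20],[0,0,20]], "dp": [[-17.7,-7.8,0],[-17.7,-7.8,0],[-17.7,-7.8,0],[-17.7,-7.8,0],[-17.7,-7.8,0]], "grip": [1,1,1,1,1]}}

```text
time: 1.58
tcp_pos: [431.6, 286.3, 240.6]
tool_rot: [[-0.42, 0.908, 0.0], [0.908, 0.42, -0.0], [-0.0, 0.0, -1.0]]
wrist_force: [0.3, 0.1, -0.7]
grip_width: 0.998
gripper_force: 0.0
```

Call:
{"op": "arm_command", "data": {"dr": [[0,0,25],[0,0,25],[0,0,25],[0,0,25],[0,0,25]], "dp": [[-16.2,-5.4,0],[-16.2,-5.4,0],[-16.2,-5.4,0],[-16.2,-5.4,0],[-16.2,-5.4,0]], "grip": [1,1,1,1,1]}}

```text
time: 2.0
tcp_pos: [450.4, 113.8, 240.7]
tool_rot: [[0.011, 1.0, 0.0], [1.0, -0.011, -0.0], [-0.0, 0.0, -1.0]]
wrist_force: [-0.5, 0.2, 0.5]
grip_width: 1.0
gripper_force: 0.0
```

Call:
{"op": "arm_command", "data": {"dr": [[0,0,6],[0,0,6],[0,0,6],[0,0,6],[0,0,6]], "dp": [[-7.5,-1,0],[-7.5,-1,0],[-7.5,-1,0],[-7.5,-1,0],[-7.5,-1,0]], "grip": [1,1,1,1,1]}}

```text
time: 2.42
tcp_pos: [440.2, 45.9, 240.5]
tool_rot: [[0.104, 0.995, 0.001], [0.995, -0.104, 0.001], [0.001, 0.0, -1.0]]
wrist_force: [-0.2, 0.5, 0.1]
grip_width: 1.002
gripper_force: 0.0
```

Run:
```python
from h import *
import pickle
s=status.sense(); im=snap('wrist','w1.png'); pickle.dump({k:s[k] for k in('tcp_pos','tool_rot')},open('w1.pkl','wb'))
r=optics.outline_of('wrist','indicator')[:2]; print([(q['score'],q['pixel'],q['pixels'].sum()) for q in r])
if r: np.save('m_w1_ind.npy',r[0]['pixels'])
print(proj('wrist',[423.5,39.5,58],s))
```

```text
[(0.58, [297.9, 162.7], np.int64(7041))]
[305.47885582 193.57426863]
```

Call:
{"op": "arm_command", "data": {"dr": [[0,0,0],[0,0,0],[0,0,0],[0,0,0],[0,0,0]], "dp": [[-18.4,2.4,0],[-18.4,2.4,0],[-18.4,2.4,0],[-18.4,2.4,0],[-18.4,2.4,0]], "grip": [1,1,1,1,1]}}

```text
time: 2.93
tcp_pos: [444.6, -143.8, 240.7]
tool_rot: [[0.106, 0.994, 0.001], [0.994, -0.106, -0.001], [-0.001, 0.001, -1.0]]
wrist_force: [-0.6, 0.0, -0.1]
grip_width: 1.001
gripper_force: 0.0
```

Call:
{"op": "arm_command", "data": {"dr": [[0,0,0],[0,0,0],[0,0,0],[0,0,0],[0,0,0]], "dp": [[-12.5,3.0,0],[-12.5,3.0,0],[-12.5,3.0,0],[-12.5,3.0,0],[-12.5,3.0,0]], "grip": [1,1,1,1,1]}}

```text
time: 3.35
tcp_pos: [461.6, -269.7, 239.9]
tool_rot: [[0.107, 0.994, -0.002], [0.994, -0.107, -0.002], [-0.002, -0.001, -1.0]]
wrist_force: [-0.2, 0.2, 0.2]
grip_width: 1.002
gripper_force: 0.0
```

Run:
```python
from h import *
import pickle
s=status.sense(); print(s['tcp_pos'],s['time']); im=snap('wrist','w2.png'); pickle.dump({k:s[k] for k in('tcp_pos','tool_rot')},open('w2.pkl','wb'))
for t in ['check_mass','platform']:
    r=optics.outline_of('wrist',t)[:2]; print(t,[(q['score'],q['pixel'],q['pixels'].sum()) for q in r])
    if r: np.save(f'm_w2_{t}.npy',r[0]['pixels'])
    if r:
        ys,xs=np.nonzero(r[0]['pixels']); z={'check_mass':28,'platform':14}[t]
        print(cv2.minAreaRect(np.array([onz('wrist',(x,y),z,s)[:2] for x,y in zip(xs,ys)],np.float32)))
a=cv2.imread('pics/w1.png');cv2.imwrite('pics/w12.png',cv2.resize(np.vstack([a,im]),None,fx=.75,fy=.75,interpolation=3))
```

```text
[ 461.55665401 -269.7061144   239.89358813] 3.35
check_mass [(0.56, [314.6, 184.8], np.int64(3076))]
((455.8212890625, -275.9247741699219), (91.20062255859375, 53.937225341796875), 82.41981506347656)
platform [(0.77, [333.0, 98.0], np.int64(22504)), (0.62, [504.0, 108.0], np.int64(1088))]
((476.0440673828125, -210.2908477783203), (289.37371826171875, 130.8922119140625), 73.18588256835938)
```

View pics/w12.png

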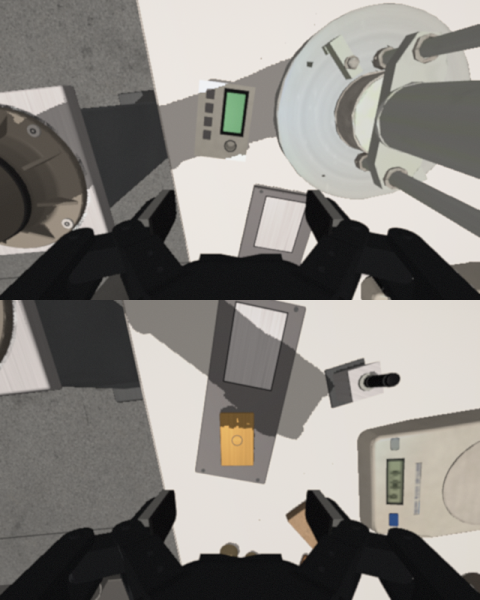

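In the upper picture the hole is at (307,195) full-resolution, where the estimate predicted it. In the lower one the mass is at (316,187), the stylus top at (523,106) and the pan is at the top, all consistent with the top view. Next I go down onto the mass.

```bash
python3 plan.py -6.1 461.6 -269.7 239.9 455,-275.5,80,-7.5 455,-275.5,12,-7.5
python3 - <<'E'
from h import *
import pickle
s=pickle.load(open('w2.pkl','rb'))
print(tri([ray('top',(382.5,212)),ray('side',(314.5,256)),ray('wrist',(316,186.5),s)]))
print(tri([ray('top',(355,150.3)),ray('side',(387,206.5)),ray('wrist',(523,106),s)]))
E
```

```text
[-0.65 -0.59 15.99] rz 1.4 rows 3.8
[0.  0.  6.8] rz 0.0 rows 1.6
(array([ 453.34902729, -276.63609916,   21.40648834]), [np.float64(0.5395129075760321), np.float64(2.247567837194486), np.float64(2.7146270643729355)])
(array([ 645.69346186, -205.47199724,  117.11875782]), [np.float64(0.5837504918462533), np.float64(0.28406413860285373), np.float64(0.4814456450258786)])
```

Call:
{"op": "arm_command", "data": {"dr": [[0,0,1.4],[0,0,1.4],[0,0,1.4],[0,0,1.4],[0,0,1.4]], "dp": [[-0.5,-0.6,4],[-0.5,-0.6,8],[-0.5,-0.6,12],[-0.5,-0.6,16],[-0.5,-0.6,16]], "grip": [1,1,1,1,1]}}

```text
time: 3.92
tcp_pos: [452.4, -268.2, 74.8]
tool_rot: [[0.126, 0.992, -0.008], [0.992, -0.126, 0.003], [0.002, -0.009, -1.0]]
wrist_force: [-2.4, 1.9, -1.0]
grip_width: 0.997
gripper_force: 0.0
```

Call:
{"op": "arm_command", "data": {"dr": [[0,0,0],[0,0,0],[0,0,0],[0,0,0],[0,0,0]], "dp": [[0,0,1.5],[0,0,3],[0,0,4],[0,0,4],[0,0,4]], "grip": [1,1,1,1,1]}}

```text
time: 4.33
tcp_pos: [455.6, -271.4, 41.5]
tool_rot: [[0.128, 0.992, 0.001], [0.992, -0.128, 0.0], [0.0, 0.001, -1.0]]
wrist_force: [0.5, 0.8, 0.8]
grip_width: 1.002
gripper_force: 0.0
```

Call:
{"op": "arm_command", "data": {"dr": [[0,0,0],[0,0,0],[0,0,0],[0,0,0],[0,0,0]], "dp": [[-0.2,0,1],[-0.4,0,2],[-0.4,0,2.7],[-0.4,0,2.8],[-0.4,0,2.8]], "grip": [1,1,1,1,1]}}

```text
time: 4.75
tcp_pos: [454.0, -275.8, 11.8]
tool_rot: [[0.129, 0.992, -0.001], [0.992, -0.129, 0.0], [0.0, -0.001, -1.0]]
wrist_force: [0.1, -0.5, -0.1]
grip_width: 1.003
gripper_force: 0.0
```

Call:
{"op": "arm_command", "data": {"dr": [[0,0,0],[0,0,0],[0,0,0],[0,0,0],[0,0,0]], "dp": [[0,0,0],[0,0,0],[0,0,0],[0,0,0],[0,0,0]], "grip": [0.6,0.5,0.4,0.38,0.36]}}

```text
time: 5.17
tcp_pos: [454.6, -275.7, 12.5]
tool_rot: [[0.128, 0.992, 0.0], [0.992, -0.128, -0.0], [-0.0, 0.0, -1.0]]
wrist_force: [-0.1, -0.3, 0.7]
grip_width: 0.682
gripper_force: 0.0
```

Call:
{"op": "arm_command", "data": {"dr": [[0,0,0],[0,0,0],[0,0,0],[0,0,0],[0,0,0]], "dp": [[0,0,0],[0,0,0],[0,0,0],[0,0,0],[0,0,0]], "grip": [0.3,0.25,0.2,0.2,0.2]}}

```text
time: 5.58
tcp_pos: [454.6, -275.8, 13.0]
tool_rot: [[0.128, 0.992, 0.0], [0.992, -0.128, 0.0], [0.0, 0.0, -1.0]]
wrist_force: [-4.8, 2.8, 18.7]
grip_width: 0.639
gripper_force: 59.7
```

```bash
python3 - <<'E'
from h import *
s=status.sense(); im=snap('wrist','w3.png'); print(s['tcp_pos'],s['grip_width'],s['gripper_force'],s['wrist_force'])
E
python3 plan.py -7.4 454.6 -275.7 12.5 497,-137.5,12.5,-16.8
```

```text
[ 454.58680883 -275.76109659   12.98756451] 0.6393885586238983 59.71300184726715 [-4.79015056  2.81274766 18.74636176]
[14.25  2.42 -0.  ] rz 9.4 rows 3.5
```

View pics/w3.png

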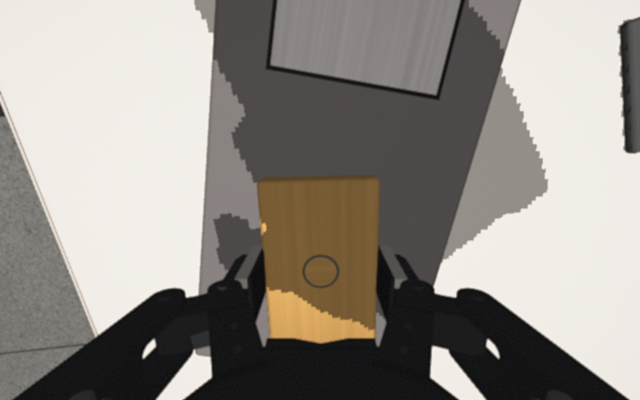

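The slab is gripped squarely. Its ring mark is at (321,271) and the near pan corners are at (268,68) and (438,98). I now compute the offset from slab to pan in this view.

Run:
```python
from h import *
s=status.sense(); np.set_printoptions(precision=1,suppress=True)
a=onz('wrist',(268,68),14,s)[:2]; b=onz('wrist',(438,98),14,s)[:2]; m=onz('wrist',(321,271),28,s)[:2]
u=(b-a)/np.linalg.norm(b-a); n=np.array([-u[1],u[0]]); c=(a+b)/2+57*n
print(a,b,np.linalg.norm(b-a),'ang',np.degrees(np.arctan2(u[1],u[0])),'pan',c,'mass',m)
f=[onz('wrist',q,28,s)[:2] for q in [(258,178),(379,178)]]; v=f[1]-f[0]; print(f,np.degrees(np.arctan2(v[1],v[0])))
```

```text
[ 444.2 -181.3] [ 519.4 -203.8] 78.49620165065173 ang -16.64995415838547 pan [ 498.1 -138. ] mass [ 455.7 -276.7]
[array([ 433.8, -227.6]), array([ 487.1, -234.6])] -7.4315891975322765
```

Call:
{"op": "arm_command", "data": {"dr": [[0,0,1],[0,0,2],[0,0,3],[0,0,4],[0,0,5]], "dp": [[1,0.2,0],[2.5,0.4,0],[4.2,0.7,0],[5.8,1.0,0],[7.2,1.2,0]], "grip": [0.2,0.2,0.2,0.2,0.2]}}

```text
time: 6.05
tcp_pos: [476.4, -206.7, 13.1]
tool_rot: [[0.216, 0.976, 0.002], [0.976, -0.216, -0.002], [-0.002, 0.002, -1.0]]
wrist_force: [-1.4, -7.6, 10.9]
grip_width: 0.637
gripper_force: 65.0
```

```bash
python3 - <<'E'
from h import *
s=status.sense(); im=snap('wrist','w4.png'); print(s['tcp_pos'],s['tool_rot'],s['grip_width'],s['gripper_force'],s['wrist_force'])
E
python3 plan.py -12.4 466.6 -206.2 12.5 497,-137.1,12.5,-16.6
```

```text
[ 476.39204078 -206.68010509   13.06116868] [[ 0.21624026  0.97633875  0.00167037]
 [ 0.97633895 -0.21623695 -0.00196087]
 [-0.00155328  0.00205487 -0.99999668]] 0.6372771191407848 65.00376105308533 [-1.36995828 -7.64684853 10.86433741]
[ 7.4   1.49 -0.  ] rz 4.2 rows 1.8
```

Call:
{"op": "arm_command", "data": {"dr": [[0,0,1],[0,0,2],[0,0,3],[0,0,4],[0,0,4.2]], "dp": [[1.7,0.2,0],[3.3,0.3,0],[5.0,0.4,0],[6.3,0.5,0],[7.2,0.6,0]], "grip": [0.2,0.2,0.2,0.2,0.2]}}

```text
time: 6.52
tcp_pos: [497.7, -137.3, 13.1]
tool_rot: [[0.287, 0.958, 0.002], [0.958, -0.287, -0.002], [-0.001, 0.002, -1.0]]
wrist_force: [-2.4, -8.2, 12.1]
grip_width: 0.63
gripper_force: 65.9
```

Call:
{"op": "arm_command", "data": {"dr": [[0,0,0],[0,0,0],[0,0,0],[0,0,0],[0,0,0]], "dp": [[0,0,0],[0,0,0],[0,0,0],[0,0,0],[0,0,0]], "grip": [0.2,0.2,0.2,0.2,0.2]}}

```text
time: 6.93
tcp_pos: [498.2, -136.0, 13.1]
tool_rot: [[0.285, 0.959, 0.002], [0.959, -0.285, 0.001], [0.002, 0.001, -1.0]]
wrist_force: [1.6, 6.4, 14.2]
grip_width: 0.638
gripper_force: 65.8
```

Run:
```python
from h import *
s=status.sense(); im=snap('wrist','w5.png'); print(s['tcp_pos'],s['tool_rot'][0],s['grip_width'],s['wrist_force'])
```

```text
[ 498.22326043 -135.96439038   13.05323012] [0.28478478 0.95858965 0.00187188] 0.6375873278788023 [ 1.64224394  6.38164095 14.2029613 ]
```

View pics/w5.png

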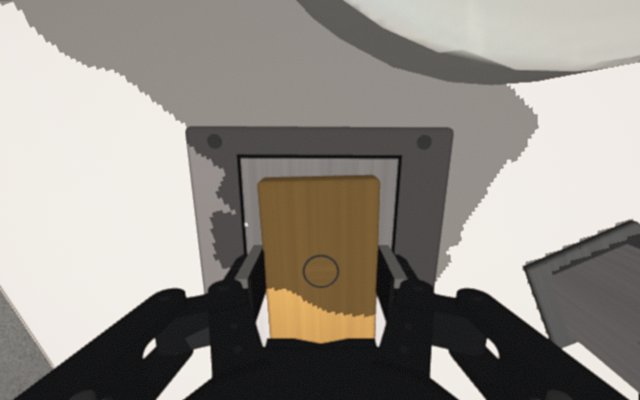

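The slab lies square in the pan, with the far pan corners at (239,156) and (401,156) and the ring at (321,271).

Run:
```python
from h import *
s=status.sense(); np.set_printoptions(precision=1,suppress=True)
a=onz('wrist',(239,156),14,s)[:2]; b=onz('wrist',(401.5,156),14,s)[:2]; m=onz('wrist',(321,271),28,s)[:2]
u=(b-a)/np.linalg.norm(b-a); n=np.array([u[1],-u[0]]); c=(a+b)/2+57*n
print(np.linalg.norm(b-a),'ang',np.degrees(np.arctan2(u[1],u[0])),'pan',c,'mass',m,'mass-pan along x,y',(m-c)@u,(m-c)@-n)
```

```text
78.67562068239961 ang -16.604919479057642 pan [ 498.2 -139.7] mass [ 499.3 -137. ] mass-pan along x,y 0.30941100575235037 2.8655173683604778
```

Call:
{"op": "arm_command", "data": {"dr": [[0,0,0],[0,0,0],[0,0,0],[0,0,0],[0,0,0]], "dp": [[-0.1,0,0],[-0.2,0,0],[-0.2,0,0],[-0.2,0,0],[-0.2,0,0]], "grip": [0.2,0.2,0.2,0.45,0.6]}}

```text
time: 7.4
tcp_pos: [496.5, -138.7, 12.4]
tool_rot: [[0.285, 0.958, 0.0], [0.958, -0.285, -0.0], [0.0, 0.0, -1.0]]
wrist_force: [-0.1, 1.0, -1.1]
grip_width: 0.797
gripper_force: 0.0
```

Call:
{"op": "arm_command", "data": {"dr": [[0,0,0],[0,0,0],[0,0,0],[0,0,0],[0,0,0]], "dp": [[0,0,0],[0,0,0],[0,0,0],[0,0,-1],[0,0,-3]], "grip": [1,1,1,1,1]}}

```text
time: 7.82
tcp_pos: [495.1, -138.8, 41.7]
tool_rot: [[0.286, 0.958, -0.003], [0.958, -0.286, -0.0], [-0.001, -0.003, -1.0]]
wrist_force: [-0.5, 0.3, 2.0]
grip_width: 0.999
gripper_force: 0.0
```

Call:
{"op": "arm_command", "data": {"dr": [[0,0,0],[0,0,0],[0,0,0],[0,0,0],[0,0,0]], "dp": [[0,0,-4],[0,0,-8],[0,0,-12],[0,0,-16],[0,0,-18]], "grip": [1,1,1,1,1]}}

```text
time: 8.23
tcp_pos: [496.9, -140.0, 226.7]
tool_rot: [[0.287, 0.958, 0.003], [0.958, -0.287, 0.0], [0.001, 0.003, -1.0]]
wrist_force: [-0.1, -0.5, -0.1]
grip_width: 1.003
gripper_force: 0.0
```

Run:
```python
from h import *
s=status.sense(); im=snap('wrist','w6.png'); print(s['tcp_pos'],s['tool_rot'],s['grip_width'],s['wrist_force'])
for t,z in [('check_mass',28),('platform',14)]:
    r=optics.outline_of('wrist',t)[:1]
    if r:
        ys,xs=np.nonzero(r[0]['pixels'])
        print(t,r[0]['score'],cv2.minAreaRect(np.array([onz('wrist',(x,y),z,s)[:2] for x,y in zip(xs,ys)],np.float32)))
```

```text
[ 496.93147445 -139.98489273  226.65189543] [[ 2.87088570e-01  9.57898594e-01  3.23047711e-03]
 [ 9.57903421e-01 -2.87090591e-01  1.70305179e-04]
 [ 1.09057468e-03  3.04559240e-03 -9.99994767e-01]] 1.002939606416046 [-0.12585572 -0.52577235 -0.1405189 ]
check_mass 0.65 ((499.3045959472656, -138.03977966308594), (90.0489501953125, 56.86052703857422), 74.81892395019531)
platform 0.77 ((476.3074645996094, -209.4346923828125), (288.3414611816406, 129.01248168945312), 73.1331787109375)
```

View pics/w6.png

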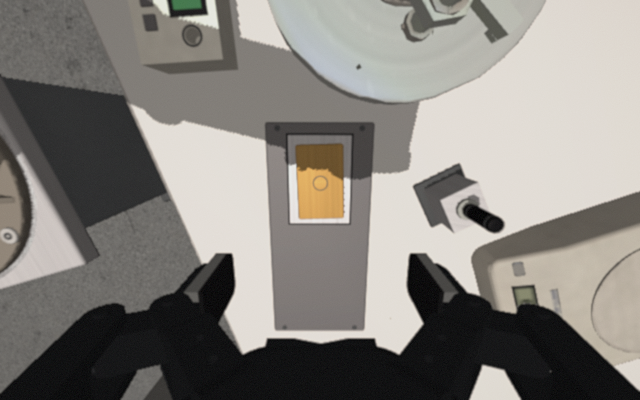

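The mass lies centred and square on the pan, with a similar margin on every side. The handle top is at (495,222) and the collar at about (468,208). Next I compute the stylus position and check clearance to the scale.

```bash
python3 - <<'E'
from h import *
import pickle
np.set_printoptions(precision=1,suppress=True)
s=status.sense(); w2=pickle.load(open('w2.pkl','rb')); w1=pickle.load(open('w1.pkl','rb'))
print(tri([ray('top',(355,150.3)),ray('side',(387,206.5)),ray('wrist',(523,106),w2),ray('wrist',(495,222),s)]))
print('collar',onz('wrist',(467,208),66,s),'scale corner',[onz('wrist',(478,250),z,s) for z in (30,60)],onz('wrist',(640,195),60,s))
print('column',onz('top',(298.8,168),20), 'holes',onz('wrist',(192,36),58,s),onz('wrist',(306.7,194.7),58,w1),onz('top',(289.1,229.4),58))
print(tri([ray('wrist',(192,36),s),ray('wrist',(306.7,194.7),w1),ray('top',(289.1,229.4))]))
E
python3 plan.py -16.7 496.5 -139.5 226.7 600,-185,226.7,-16.7 645.7,-205.5,140,-16.7 645.7,-205.5,76,-16.7
```

```text
(array([ 646.5, -204.1,  115.7]), [np.float64(1.2163865015213309), np.float64(0.9348497528872856), np.float64(1.64649477814296), np.float64(2.5406449484886355)])
collar [ 645.2 -201.8   66. ] scale corner [array([ 665.2, -275.9,   30. ]), array([ 652. , -257.9,   60. ])] [ 831.2 -243.9   60. ]
column [645.4 -17.7  20. ] holes [424.7  38.9  58. ] [424.9  38.3  58. ] [423.3  39.4  58. ]
(array([424.3,  38.9,  57.3]), [np.float64(0.3145433123393813), np.float64(0.9543542119340102), np.float64(0.9092317108451318)])
[-1.38 11.22 -0.  ] rz 0.0 rows 2.7
[-0.65  4.97  8.67] rz 0.0 rows 2.4
[0.  0.  6.4] rz 0.0 rows 1.5
```

Call:
{"op": "arm_command", "data": {"dr": [[0,0,0],[0,0,0],[0,0,0],[0,0,0],[0,0,0]], "dp": [[-0.5,4,0],[-1,8,0],[-1.5,12,2],[-1.9,16.1,5],[-1.9,16.1,7]], "grip": [1,1,1,1,1]}}

```text
time: 8.8
tcp_pos: [648.3, -204.8, 150.0]
tool_rot: [[0.286, 0.958, 0.0], [0.958, -0.286, -0.001], [-0.001, 0.0, -1.0]]
wrist_force: [0.3, 0.6, -1.2]
grip_width: 1.002
gripper_force: 0.0
```

Call:
{"op": "arm_command", "data": {"dr": [[0,0,0],[0,0,0],[0,0,0],[0,0,0],[0,0,0]], "dp": [[0,0,0],[0,0,0],[0,0,0],[0,0,0],[0,0,0]], "grip": [1,1,1,1,1]}}

```text
time: 9.22
tcp_pos: [645.3, -202.6, 154.0]
tool_rot: [[0.285, 0.958, 0.002], [0.958, -0.285, 0.0], [0.001, 0.002, -1.0]]
wrist_force: [0.5, 0.2, -0.4]
grip_width: 0.996
gripper_force: 0.0
```

Run:
```python
from h import *
s=status.sense(); im=snap('wrist','w7.png'); print(s['tcp_pos'],s['tool_rot'],s['grip_width'],s['wrist_force'])
print(proj('wrist',[646,-204,118],s),proj('wrist',[646,-204,66],s))
```

```text
[ 645.33590302 -202.62435398  153.95384006] [[ 2.85262228e-01  9.58447495e-01  1.96504128e-03]
 [ 9.58449121e-01 -2.85263358e-01  3.15000863e-04]
 [ 8.62466062e-04  1.79353424e-03 -9.99998020e-01]] 0.9961548009932969 [ 0.52319963  0.18597761 -0.39846356]
[320.2180237  234.18853892] [320.08687242 211.54615005]
```

View pics/w7.png

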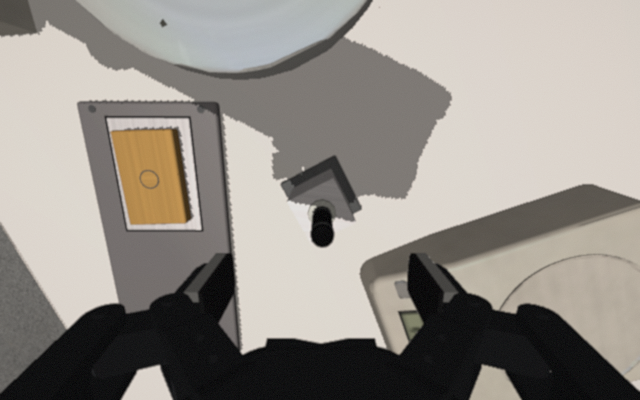

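The handle top is at (322,236), 1–2 px from the prediction, and the fingers clear the scale. I go down, correcting by about 2 mm.

Call:
{"op": "arm_command", "data": {"dr": [[0,0,0],[0,0,0],[0,0,0],[0,0,0],[0,0,0]], "dp": [[-0.2,0.2,1],[-0.2,0.2,3],[-0.2,0.2,5],[-0.2,0.2,7],[-0.2,0.2,7.8]], "grip": [1,1,1,1,1]}}

```text
time: 9.68
tcp_pos: [645.5, -204.7, 71.7]
tool_rot: [[0.285, 0.958, -0.002], [0.958, -0.285, 0.001], [0.0, -0.002, -1.0]]
wrist_force: [-0.0, 0.1, 0.5]
grip_width: 1.0
gripper_force: 0.0
```

Call:
{"op": "arm_command", "data": {"dr": [[0,0,0],[0,0,0],[0,0,0],[0,0,0],[0,0,0]], "dp": [[0,0,0],[0,0,0],[0,0,0],[0,0,0],[0,0,0]], "grip": [1,1,0.5,0,-0.3]}}

```text
time: 10.1
tcp_pos: [647.1, -205.5, 75.3]
tool_rot: [[0.285, 0.958, 0.001], [0.958, -0.285, -0.0], [0.0, 0.001, -1.0]]
wrist_force: [0.5, -0.0, 0.2]
grip_width: 0.608
gripper_force: 0.0
```

Call:
{"op": "arm_command", "data": {"dr": [[0,0,0],[0,0,0],[0,0,0],[0,0,0],[0,0,0]], "dp": [[0,0,0],[0,0,0],[0,0,0],[0,0,0],[0,0,0]], "grip": [-0.5,-0.7,-1,-1,-1]}}

```text
time: 10.52
tcp_pos: [646.8, -205.4, 74.6]
tool_rot: [[0.285, 0.958, 0.0], [0.958, -0.285, 0.0], [0.0, 0.0, -1.0]]
wrist_force: [-1.8, 0.3, 6.3]
grip_width: 0.167
gripper_force: 58.3
```

Call:
{"op": "arm_command", "data": {"dr": [[0,0,0],[0,0,0],[0,0,0],[0,0,0],[0,0,0]], "dp": [[0,0,-1],[0,0,-3],[0,0,-5],[0,0,-7],[0,0,-7.5]], "grip": [-1,-1,-1,-1,-1]}}

```text
time: 10.93
tcp_pos: [647.6, -206.3, 152.8]
tool_rot: [[0.286, 0.958, 0.003], [0.958, -0.286, -0.001], [0.0, 0.003, -1.0]]
wrist_force: [-0.1, 0.1, -0.3]
grip_width: 0.168
gripper_force: 58.4
```

Call:
{"op": "arm_command", "data": {"dr": [[0,0,0],[0,0,0],[0,0,0],[0,0,0],[0,0,0]], "dp": [[0.8,-1.3,0],[2.2,-3.7,0],[4,-6.7,0],[6,-10,0],[8,-13.3,0]], "grip": [-1,-1,-1,-1,-1]}}

```text
time: 11.35
tcp_pos: [540.4, -90.1, 148.9]
tool_rot: [[0.286, 0.958, -0.001], [0.958, -0.286, -0.0], [-0.0, -0.001, -1.0]]
wrist_force: [1.5, 0.2, 0.9]
grip_width: 0.172
gripper_force: 58.5
```

Call:
{"op": "arm_command", "data": {"dr": [[0,0,0],[0,0,0],[0,0,0],[0,0,0],[0,0,0]], "dp": [[2,-3.3,0],[4,-6.6,0],[6,-10,0],[8,-13.3,0],[9.1,-15,0]], "grip": [-1,-1,-1,-1,-1]}}

```text
time: 11.77
tcp_pos: [422.4, 40.4, 148.9]
tool_rot: [[0.285, 0.959, -0.001], [0.959, -0.285, 0.0], [0.0, -0.001, -1.0]]
wrist_force: [0.8, -0.1, -0.4]
grip_width: 0.17
gripper_force: 58.5
```

Call:
{"op": "arm_command", "data": {"dr": [[0,0,0],[0,0,0],[0,0,0],[0,0,0],[0,0,0]], "dp": [[0,0,0],[0,0,0],[0,0,0],[0,0,0],[0,0,0]], "grip": [-1,-1,-1,-1,-1]}}

```text
time: 12.18
tcp_pos: [424.8, 38.0, 149.4]
tool_rot: [[0.288, 0.958, 0.0], [0.958, -0.288, -0.001], [-0.001, 0.001, -1.0]]
wrist_force: [-0.7, -0.8, -1.3]
grip_width: 0.17
gripper_force: 58.6
```

Run:
```python
from h import *
s=status.sense(); im=snap('wrist','w8.png'); print(s['tcp_pos'],s['tool_rot'],s['grip_width'],s['gripper_force'],s['wrist_force'])
p=np.array(s['tcp_pos']); print('expected tip',proj('wrist',p-[0,0,64.6],s),'hole',proj('wrist',[424.3,38.9,58],s))
for n in ['top','side']: snap(n,n+'8.png')
for n in ['wrist','top','side']:
    print(n,[(q['score'],q['pixel']) for q in optics.boxes_of(n,'stylus')][:2])
    print(n,[(q['score'],q['pixel']) for q in optics.boxes_of(n,'indicator')][:2])
c=lambda f,n,X:cv2.resize(cv2.imread(f),None,fx=4,fy=4,interpolation=2)
def crop(n,f,X,st=None):
    u,v=proj(n,X,st).astype(int); print(n,'crop origin',u-40,v-35); a=cv2.imread('pics/'+f)[v-35:v+35,u-40:u+40]; return cv2.resize(a,(400,350),interpolation=2)
w=cv2.resize(im[180:320,240:400],(400,350),interpolation=2)
X=[424,39,90]
cv2.imwrite('pics/m8.png',np.hstack([w,crop('side','side8.png',X)]))
```

```text
[424.76104851  38.04461601 149.38572406] [[ 2.87724963e-01  9.57713028e-01  3.19675471e-04]
 [ 9.57712920e-01 -2.87724706e-01 -6.75232976e-04]
 [-5.54700887e-04  5.00438712e-04 -9.99999721e-01]] 0.17032873847183463 58.57577741146088 [-0.7262288  -0.83560664 -1.29067981]
expected tip [318.87565109 218.89167307] hole [318.17097673 208.16137462]
wrist [(0.96, [319.1, 278.5]), (0.46, [299.4, 162.8])]
wrist [(0.79, [299.5, 163.5])]
top []
top []
side [(0.55, [297.7, 316.9]), (0.42, [300.8, 168.8])]
side [(0.68, [298.2, 199.6])]
side crop origin 261 152
```

View pics/m8.png

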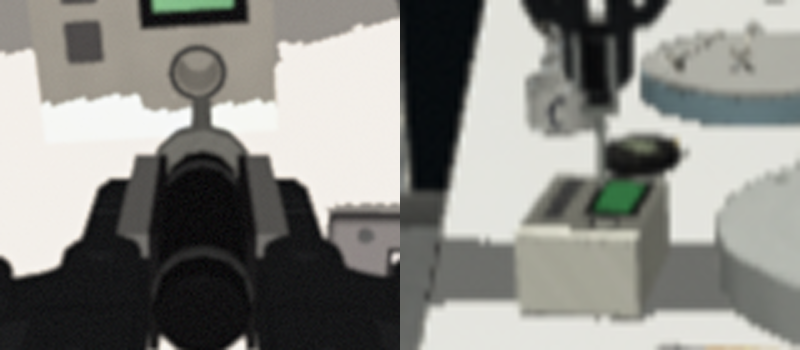

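The hole is at (319.2,208.8) and the pin's lower end at about (320.7,219), so they are already almost aligned laterally. I measure the pin end and the rims numerically from the saved image.

Run:
```python
from h import *
np.set_printoptions(precision=1,suppress=True)
s=status.sense(); p=np.array(s['tcp_pos']); R=np.array(s['tool_rot'])
g=cv2.cvtColor(cv2.imread('pics/w8.png'),6).astype(int)
print('rows195-240 col 320',g[195:240,320]); print('col 316',g[195:240,316])
for r in (222,226,229): print(r,g[r,308:334])
print('hole row 208',g[208,304:336]); 
print('handle col320 rows 270-325',g[270:326,320]); print('row 300',g[300,290:352])
for nm,z,rad in [('tip',-64.6,3),('collar bot',-14.6,12),('handle top',43.4,8)]:
    pts=[proj('wrist',p+R@np.array([rad*np.cos(a),rad*np.sin(a),-z]),s) for a in np.linspace(0,6.28,41)]
    print(nm,np.min(pts,0),np.max(pts,0))
pts=[proj('wrist',[424.3+7*np.cos(a),38.9+7*np.sin(a),58],s) for a in np.linspace(0,6.28,41)]; print('hole',np.min(pts,0),np.max(pts,0))
```

```text
rows195-240 col 320 [151 150 135  96  76 107 136 144 143 142 145 142 136 121 113 111 111 109
 110 109 113 122 118  96  80  81  82  80  81  82  81  82  80  81  81  82
  87  98 110 112 111 112 114 113 101]
col 316 [154 152 138 104  74  97 130 144 145 145 144 140 131 115 110 109 109 110
 108 112 116 121 104  77  93 122 129 149 184 201 202 200 194 185 166 129
  93  88 101 110 114 112 110 110 108]
222 [150 150 148 151 155 158 167 178 149 103  78  79  80  80  76  89 135 185
 218 237 243 242 244 248 243 223]
226 [247 248 248 248 248 248 250 246 200 122  80  79  82  81  77  88 166 241
 249 247 246 246 246 246 246 247]
229 [247 248 248 249 248 246 245 235 166  98  76  79  81  81  80  83 149 226
 245 247 247 248 247 247 247 246]
hole row 208 [155 157 149 120  81  84 107 109 104 106 107 109 115 120 122 125 121 119
 114 108 105 105 108 107  89  77 109 144 155 155 155 155]
handle col320 rows 270-325 [ 14  12  14  12  12  11   9  17  29  37  47  44  30  17   7  15  12  10
  15  12  19  23  22  17  14  19  19  16  19  11  20  18  16  21  13  15
  14  16  18  18  16  15  17  13  15  14  19  20  13  16  16  54 136 214
 239 240]
row 300 [19 19 24 16 19 22 23 17 21 20 25 25 15 13  9 21 16 15 15 16 19 17 18 17
 16 18 18 12 19 20 20 15 17 17 17 13 16 16 15 14 14 15 18 18 17 16 17 13
 15 23 34 25 22 22 19 22 19 19 22 19 23 22]
tip [314.9 215.1] [322.9 222.7]
collar bot [298.1 226.2] [339.1 264.2]
handle top [297.4 286.5] [338.2 322. ]
hole [310.9 201.1] [327.6 217.1]
```

Call:
{"op": "arm_command", "data": {"dr": [[0,0,0],[0,0,0],[0,0,0],[0,0,0],[0,0,0]], "dp": [[0.2,-0.1,0.5],[0.25,-0.15,1.2],[0.25,-0.15,2.0],[0.25,-0.15,2.0],[0.25,-0.15,2.0]], "grip": [-1,-1,-1,-1,-1]}}

```text
time: 13.05
tcp_pos: [423.1, 41.7, 128.8]
tool_rot: [[0.286, 0.958, -0.001], [0.958, -0.286, -0.001], [-0.002, -0.001, -1.0]]
wrist_force: [-0.8, -0.8, -0.7]
grip_width: 0.173
gripper_force: 58.6
```

Call:
{"op": "arm_command", "data": {"dr": [[0,0,0],[0,0,0],[0,0,0],[0,0,0],[0,0,0]], "dp": [[0,0,0],[0,0,0],[0,0,0],[0,0,0],[0,0,0]], "grip": [-1,-1,-1,-1,-1]}}

```text
time: 13.47
tcp_pos: [423.6, 42.2, 129.5]
tool_rot: [[0.285, 0.958, 0.0], [0.958, -0.285, 0.0], [0.0, 0.0, -1.0]]
wrist_force: [-0.9, 0.3, -0.3]
grip_width: 0.169
gripper_force: 58.6
```

Run:
```python
from h import *
np.set_printoptions(precision=1,suppress=True)
s=status.sense(); p=np.array(s['tcp_pos']); R=np.array(s['tool_rot']); im=snap('wrist','w9.png'); print(p,s['wrist_force'],s['grip_width'])
for nm,z,rad in [('tip',-64.6,3),('handle top',43.4,8)]:
    pts=[proj('wrist',p+R@np.array([rad*np.cos(a),rad*np.sin(a),-z]),s) for a in np.linspace(0,6.28,41)]
    print(nm,np.min(pts,0),np.max(pts,0))
pts=[proj('wrist',[424.3+7*np.cos(a),38.9+7*np.sin(a),58],s) for a in np.linspace(0,6.28,41)]; print('hole',np.min(pts,0),np.max(pts,0))
u,v=np.mean(pts,0).astype(int); print('crop origin',u-30,v-22)
cv2.imwrite('pics/m9.png',cv2.resize(im[v-22:v+38,u-30:u+50],(800,600),interpolation=0))
```

```text
[423.6  42.2 129.5] [-0.9  0.3 -0.3] 0.16858355663669022
tip [314.9 215.1] [322.9 222.7]
handle top [297.4 286.5] [338.2 322. ]
hole [312.1 211.2] [330.1 228.3]
crop origin 291 197
```

View pics/m9.png

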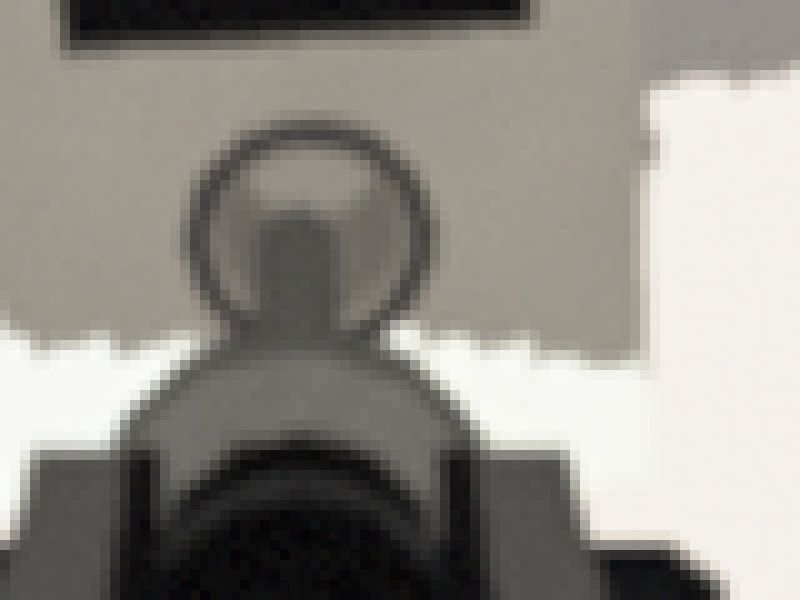

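In this view the rim centre is at (322.1,220.6) and the pin end is at (321,218.5). That puts the tip within about 1.5 mm of the hole axis. I make a small correction and go down.

Call:
{"op": "arm_command", "data": {"dr": [[0,0,0],[0,0,0],[0,0,0],[0,0,0],[0,0,0]], "dp": [[-0.1,0.05,0],[-0.1,0.05,0.4],[-0.1,0.05,0.8],[-0.1,0.05,1.2],[-0.1,0.05,1.6]], "grip": [-1,-1,-1,-1,-1]}}

```text
time: 13.93
tcp_pos: [423.5, 40.9, 112.8]
tool_rot: [[0.285, 0.958, -0.0], [0.958, -0.285, -0.0], [-0.0, -0.0, -1.0]]
wrist_force: [0.4, -0.1, -0.7]
grip_width: 0.172
gripper_force: 58.6
```

Call:
{"op": "arm_command", "data": {"dr": [[0,0,0],[0,0,0],[0,0,0],[0,0,0],[0,0,0]], "dp": [[0,0,0.3],[0,0,0.6],[0,0,0.8],[0,0,0.9],[0,0,0.9]], "grip": [-1,-1,-1,-1,-1]}}

```text
time: 14.35
tcp_pos: [423.6, 40.8, 104.1]
tool_rot: [[0.286, 0.958, -0.0], [0.958, -0.286, -0.0], [-0.0, -0.0, -1.0]]
wrist_force: [-0.2, 0.4, -0.7]
grip_width: 0.175
gripper_force: 58.6
```

Call:
{"op": "arm_command", "data": {"dr": [[0,0,0],[0,0,0],[0,0,0],[0,0,0],[0,0,0]], "dp": [[0,0,0.2],[0,0,0.4],[0,0,0.6],[0,0,0.6],[0,0,0.6]], "grip": [-1,-1,-1,-1,-1]}}

```text
time: 14.77
tcp_pos: [423.8, 41.0, 98.3]
tool_rot: [[0.286, 0.958, 0.0], [0.958, -0.286, 0.0], [0.0, 0.0, -1.0]]
wrist_force: [1.2, 0.1, 2.8]
grip_width: 0.173
gripper_force: 58.6
```

Call:
{"op": "arm_command", "data": {"dr": [[0,0,0],[0,0,0],[0,0,0],[0,0,0],[0,0,0]], "dp": [[0,0,0.1],[0,0,0.2],[0,0,0.3],[0,0,0.3],[0,0,0.3]], "grip": [-1,-1,-1,-1,-1]}}

```text
time: 15.18
tcp_pos: [423.8, 41.0, 95.3]
tool_rot: [[0.285, 0.958, 0.0], [0.958, -0.285, -0.0], [0.0, 0.0, -1.0]]
wrist_force: [0.4, 0.5, 4.0]
grip_width: 0.173
gripper_force: 58.6
```

Call:
{"op": "arm_command", "data": {"dr": [[0,0,0],[0,0,0],[0,0,0],[0,0,0],[0,0,0]], "dp": [[0,0,0.05],[0,0,0.1],[0,0,0.15],[0,0,0.15],[0,0,0.15]], "grip": [-1,-1,-1,-1,-1]}}

```text
time: 15.6
tcp_pos: [423.9, 41.0, 94.0]
tool_rot: [[0.286, 0.958, 0.0], [0.958, -0.286, 0.0], [0.0, 0.0, -1.0]]
wrist_force: [-0.9, 0.3, 13.5]
grip_width: 0.169
gripper_force: 59.7
```

Call:
{"op": "arm_command", "data": {"dr": [[0,0,0],[0,0,0],[0,0,0],[0,0,0],[0,0,0]], "dp": [[0,0,0.02],[0,0,0.02],[0,0,0.02],[0,0,0.02],[0,0,0.02]], "grip": [-1,-1,-1,-1,-1]}}

```text
time: 16.02
tcp_pos: [424.0, 41.0, 93.9]
tool_rot: [[0.286, 0.958, 0.0], [0.958, -0.286, 0.0], [0.001, 0.0, -1.0]]
wrist_force: [-1.7, 0.3, 15.1]
grip_width: 0.171
gripper_force: 59.9
```

The force rose to 15 N at the expected depth, so the button is on its stop.

```bash
python3 -c "
from h import *
print(status.sense()['wrist_force']); print(order.close_job())"
```

```text
[-1.66480002  0.26618469 15.10971025]
the job is handed in; nothing more can be done
None
```

The job is handed in, though the judge's result was not shown: the check mass sits on the pan about 2 mm off centre, square and let go, and the gripped stylus is holding the button on its stop (15 N at the wrist, 16 s used).

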